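# Take the blade cap off a desk fan for cleaning

## Robot

A 6-joint arm with a two-finger parallel gripper is mounted at the origin on the work surface; the furniture and walls round the work are solid. World frame = base frame: x ahead of the robot, y to its left, z up, the work surface at z = 0. Lengths are in mm, angles in rad, forces in N, time in s.
With the tool pointing down it reaches from about 325 to 1000 mm from the base axis. Payload 5.1 kg.
Tool frame: the origin (TCP) lies at the very end of the fingers, on their centre line; the grasp point (between the pads) lies bot.grip_point_offset behind it (bot.grip_point_offset is the distance from the TCP to the grasp point, in mm); z points along the fingers, y is the line along which they close (so a half turn about z gives the same grasp; the last joint's range is limited). The gripper opens to 85 mm and grips with 20 to 120 N. Pads are 22 mm wide; open, the fingers measure 114 mm over their backs; the gripper's body (76 mm by 85 mm) begins 54 mm behind the grasp point. The pads swing forward as they close: fully open they stand 13 mm farther back than shut.
Start: joints at [1.066, 0.124, 1.65, -0, 1.367, -0.083], TCP at [266.131, 593.008, 199.122] pointing down, gripper open.
Joint ranges: [-2.61, 2.61], [-1.02, 2.33], [0.03, 2.71], [-1.35, 4.49], [0.32, 2.68], [-2.91, 2.91]. Speed limits (rad/s): [2.57, 2.57, 3.14, 3.14, 3.14, 3.14].

## Interface

Orientations are given as a unit quaternion [x, y, z, w].
In Python, from bench import sensors, vision, bot gives the robot as it stands.
- The arm moves only by the tool play_rows, never from a script. Its argument "targets" is a list of rows, each a list of 7 numbers: the shift along the tool's x, y, z in m, then the turn, a rotation vector about the tool's x, y, z in rad, then the closure, from 0 (fully open) to 1 (shut). In form: [[dx, dy, dz, ax, ay, az, hand], ...]. A call has 1 to 12 rows; each row is the pose to reach, as a shift and turn from the pose commanded when the call began, along the tool's axes at that moment; what a row does not reach only later rows make up. A row lasts 1/12 s, in which the tool goes at most 41.7 mm and 7.16 degrees, less where a joint would pass 70% of its speed; a pose out of reach is approached as far as the arm can. A call with a gripper value outside its range is refused whole. The fingers move at their own pace and stop on an object; "newtons" is the grip in N (left out, the last holds). Time passes only in rows, so rows that repeat a pose let the fingers close. It gives the time, the measured TCP pose, the force, the opening and the grip force at its end, in the units of the state.
- sensors.get_obs(): the state, without advancing time (a new reading comes with each control period).
- vision.camera(name): name is "scene" or "top" or "wrist"; returns the picture (384x512x3 uint8, red, green, blue); there is no depth.
- vision.camera_info(name): a dict with "vertical_fov" (degrees; the focal length in pixels is half the picture's height over the tangent of half this angle, whatever the lens; pixels are square), "cx", "cy" (the principal point, pixels), "rvec" (rotation vector, rad) and "tvec" (3), from world to camera coordinates, as OpenCV has them. Camera axes: x right, y down, z forward; pixel columns grow to the right and rows downward; lengths in mm; the calibration is good to about 2 mm. A picture is of the moment at which its call begins: read the wrist's pose just before it. camera_info takes no time and is no camera call; for the wrist camera it gives the pose at the moment of the call.
- bot.close_job(): hands the job in; it is judged then, once.
The state is a dict: "time": time; "joint_positions": joint angles; "joint_vel": joint speeds; "joint_efforts": joint torques, N m; "eef_pos": TCP position; "tcp_rot": TCP orientation; "force": force on the tool from outside, world axes, zero at the start; "wrist_torque": the same for the moment, N m; "opening": opening from 0.0 (shut) to 1.0 (fully open); "gripper_force": force on a finger pad.
Only numpy, scipy, OpenCV 4.12 (cv2) and the standard library are available. Lean on these libraries where they do the work, as an engineer would, in place of code of your own. Each camera call takes 0.05 s, during which the arm holds its last target. There are 200 camera calls.

## Task

The small desk fan stands face up for cleaning, its front guard already off and its blades clipped still. Slide the little round wooden dish across the desk (do not lift it) until it rests against the fan's round foot, ready for the small parts, and only then unscrew the ribbed cap in the middle of the blades: nobody knows whether its thread is right- or left-handed, so try it both ways. Lift the cap off and finish still holding it in the gripper, at rest over the middle of the dish and well clear of it (do not put it down, I want to see its thread), with the other things on the desk left where they are.

Things in the scene. Friction and masses are not known exactly. Their poses are not given: they have to be found in the camera images.
- dish: Open round wooden dish, 104 mm across the rim, 24 mm high, wall 4 mm, inner floor 5 mm up, 0.16 kg, loose on the desk to the right of the fan. Origin: centre of its underside.
- fan: Small desk fan, fixed, head facing straight up. Origin: centre of the underside of its foot, on the desk; z up along the blade axis. The foot is a black disc of 85 mm radius with an upright edge 19 mm high: the dish touches it when their centres are 137 mm apart. Yoke arms on two sides reach 104 mm out and 145 mm up; wire ring of 91 mm radius at 133 mm height.
- hub: Flat round top of the grey blade hub, 58 mm across, fixed; five blades of 80 mm radius round it, 130 to 158 mm above the desk, locked by a clip at the rim (they cannot turn). Origin: centre of the top face, 160 mm above the desk on the fan's axis; the cap's rim rests on it when screwed home. z up; at the start the cap's x axis points along the hub's x axis.
- cap: Grey ribbed screw cap in the middle of the blades: 46 mm diameter, 34 mm high, wall upright and good to grip from 3 to 26 mm above its lower rim, slightly domed top, 0.10 kg. Origin: centre of its lower rim; z up along its axis. It covers a threaded stud and must be raised 22 mm to clear it.
- cap_center (a point): Point on the cap's axis 16 mm above its lower rim. Coarse two-start thread, either hand, not to be seen outside. The wrong way, the cap stops hard within 0.1 rad; the right way it turns lightly (about 0.1 N m in a 30 N grip), rises 3.2 mm per rad, is out of the thread at 1.95 rad and meets a second stop at 2.4 rad, where it lifts off too. Let go half-way it stays there.
- front_guard: Front guard of the fan, a round wire dome of 182 mm diameter and 30 mm height lying on the desk at the left. Bystander. Origin: centre of its underside.
- mug: White mug, 84 mm across, 91 mm high, back left. Bystander. Origin near the middle of its underside.
- desk_clock: Small brass desk clock, 80 mm wide, 87 mm high, back left corner. Bystander. Origin: centre of its underside.
- stapler: Black stapler, 153 mm long, 44 mm high, left. Bystander. Origin: centre of its underside.
- pen_tray: Walnut pen tray, 230 x 55 mm, 14 mm high, along the back edge behind the fan. Bystander. Origin: centre of its underside.
- fountain_pen: Black pen, 132 mm long, lying in the pen tray. Bystander. Origin: centre of its underside.
- ink_bottle: Square ink bottle, 49 mm wide, 58 mm high, back right, between the pen tray and the books. Bystander. Origin: centre of its underside.
- eraser: Eraser, 52 x 21 mm, 12 mm high, back right, in front of the ink bottle. Bystander. Origin: centre of its underside.
There are look-alikes about, which are no part of the job. Of the things that look like the fan, the larger one is meant.

How it is judged (in metres and radians):
On the way, in this order (a step that is already met when the one before it is completed fails the run):
1. the dish has been slid up to the fan's foot (horizontal distance between dish and fan below 0.152 m and linear speed of dish below 0.02 m/s), for 0.3 s.
2. the cap has been turned about a quarter of a turn on its thread while still on the hub (angle between the x axis of cap and the x axis of hub, either way round above 1.3 rad and z of cap in the frame of hub below 0.01 m), for 0.05 s.
3. the cap is lifted clear of the stud in the gripper (z of cap in the frame of hub above 0.03 m and contact force between cap and the fingers above 1 N), for 0.2 s.
At the end, for the whole second after the job is handed in: The gripper still holds the cap, at rest, its centre within 35 mm of the dish's axis and its lower rim at least 50 mm above the desk, touching neither dish, fan nor hub; the dish stands flat on the desk with its rim within 15 mm of the fan's foot (horizontal distance between cap_center and dish below 0.035 m and z of cap in the frame of dish above 0.05 m and linear speed of cap below 0.03 m/s and contact force between cap and the fingers above 1 N and contact force between cap and dish below 0.1 N and contact force between cap and fan below 0.1 N and contact force between cap and hub below 0.1 N and horizontal distance between dish and fan below 0.152 m and height (world z) of dish below 0.005 m and angle between dish's own z axis and vertical below 0.1 rad and linear speed of dish below 0.01 m/s); the arm keeps its last pose, push and grip.
It fails at once if the dish is lifted or tipped (height (world z) of dish above 0.012 m or angle between dish's own z axis and vertical above 0.3 rad).
It fails at once if one of the other things on the desk is pushed more than 30 mm from its place or knocked over (distance of any of front_guard, mug, desk_clock, stapler, pen_tray, fountain_pen, ink_bottle, eraser from where it was at the start of the episode above 0.03 m or angle between any of front_guard, mug, desk_clock, stapler, pen_tray, fountain_pen, ink_bottle, eraser's own z axis and vertical above 0.5 rad).
It also fails if it takes over 72 s, if anything falls off the work surface, if the arm or the gripper's body presses on something with over 40 N, if the wrist force passes 120 N, or if a joint passes its speed limit or range.

## Working session

There is one attempt and no reset: what is moved stays moved. The work goes in short steps, Python scripts to look and compute and a tool call to move; the robot and the scene stay as the last step left them, time stands still between calls to the robot, and variables do not carry over. Pictures are saved under pics/ and viewed, at most 10 in all, crops included, and the job is handed in when it is done.

Besides the shell and the picture viewer there is one more tool, called after "Request:" by a JSON object that holds its "op" and its "data", one argument or row to a line. play_rows: Moves the arm, as the interface text tells. Its arguments: {"type":"object","properties":{"targets":{"type":"array","items":{"type":"array","items":{"type":"number"}}},"newtons":{"type":"number"}},"required":["targets"]}

```bash
mkdir -p pics
python3 - <<'E'
from bench import sensors, vision, bot
import cv2
for n in("scene","top"):
    cv2.imwrite(f"pics/{n}0.png",vision.camera(n)[:,:,::-1]); print(vision.camera_info(n))
print(sensors.get_obs(),bot.grip_point_offset)
E
```

```text
{'vertical_fov': 55.67713930233058, 'cx': 261.3958936778017, 'cy': 188.14390663245288, 'rvec': array([ 2.24316589, -0.71850286,  0.27709662]), 'tvec': array([-373.11535904,  309.03094179,  918.01671473])}
{'vertical_fov': 50.963725897471974, 'cx': 258.569709812057, 'cy': 190.3761941817464, 'rvec': array([ 2.17024198, -2.12554134,  0.1534454 ]), 'tvec': array([  -6.55747336,  502.51329177, 1083.39317755])}
{'time': 0.1, 'joint_positions': array([ 1.06639987e+00,  1.24472418e-01,  1.65156050e+00, -4.50620653e-06,
        1.36746955e+00, -8.25638848e-02]), 'joint_vel': array([ 1.04318276e-03, -3.55448119e-03, -3.06159133e-03,  3.11423260e-05,
        2.00379354e-03,  6.47806782e-04]), 'joint_efforts': array([ 2.24538226e-04, -4.24937046e+01, -3.66651893e+01, -7.37452910e-05,
        4.02216407e-03,  2.58145701e-05]), 'eef_pos': array([265.83998238, 592.47868665, 197.94130032]), 'tcp_rot': array([ 2.09355424e-01,  9.77839146e-01, -9.14716975e-04, -2.74128908e-04]), 'force': array([-0.07873709, -0.60267058, -0.14239263]), 'wrist_torque': array([ 0.00397486, -0.01034713, -0.02427892]), 'gripper_force': 0.0, 'opening': 0.9965885027394897} 18.700000000000003
```

View pics/scene0.png

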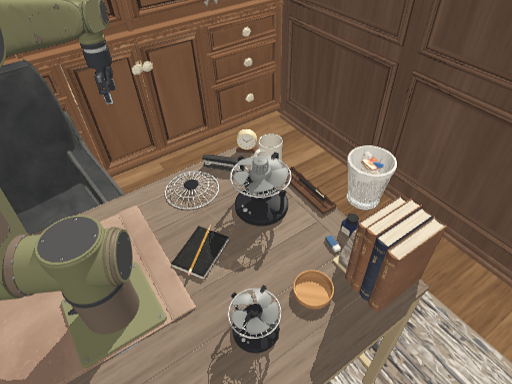

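View pics/top0.png

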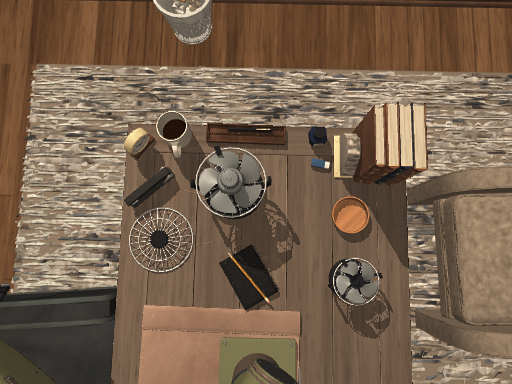

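The larger fan, with a ribbed cap, is at (231,182) in the top view. The small fan at (356,282) is the look-alike. The dish is at (351,215). I'll confirm these in an enlarged crop.

```bash
cat > h.py <<'E'
import numpy as np, cv2
from bench import sensors, vision, bot
from scipy.spatial.transform import Rotation as R
def K(i,h=384):
    f=h/2/np.tan(np.radians(i["vertical_fov"])/2); return np.array([[f,0,i["cx"]],[0,f,i["cy"]],[0,0,1]])
def ray(i,uv,z):
    M=cv2.Rodrigues(i["rvec"])[0]; c=-M.T@i["tvec"]; d=M.T@np.linalg.inv(K(i))@[*uv,1]
    return c+d*(z-c[2])/d[2]
def proj(i,p):
    return cv2.projectPoints(np.array(p,float).reshape(-1,3),i["rvec"],i["tvec"],K(i),None)[0].reshape(-1,2)
E
python3 - <<'E'
from h import *
im=cv2.imread("pics/top0.png")[125:325,170:420]
cv2.imwrite("pics/crop.png",cv2.resize(im,None,fx=3,fy=3,interpolation=cv2.INTER_CUBIC))
i=vision.camera_info("top")
for n,uv,z in(("cap",(231,180),190),("dish",(351,215),24),("ring",(231,182.5),133),("smallfan",(356,282),100)): print(n,ray(i,uv,z).round())
E
```

```text
cap [504.  70. 190.]
dish [ 440. -255.   24.]
ring [507.  74. 133.]
smallfan [ 264. -248.  100.]
```

View pics/crop.png

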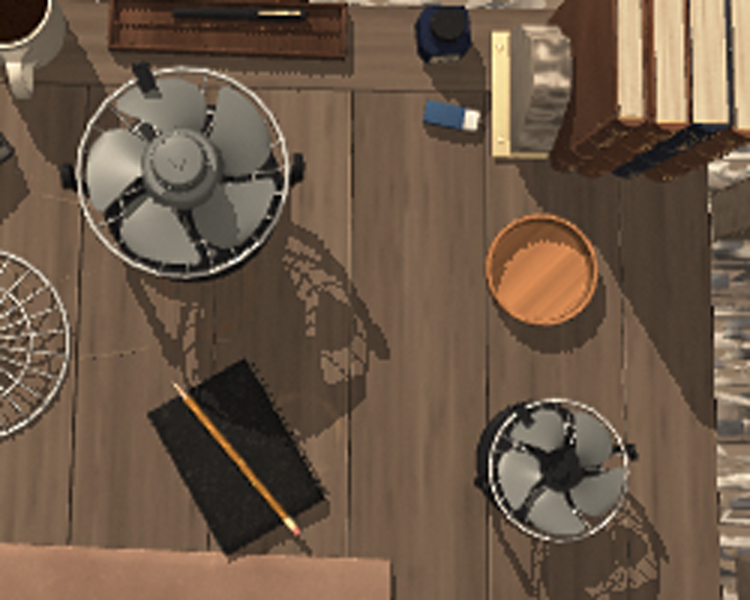

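The crop confirms it: the large fan has its ribbed cap at (230.3,179.3), the dish centre is at (350.7,214.8), and the small fan has a bare black hub. Now I'll go round to the dish's far side, at travel height.

```bash
cat >> h.py <<'E'
def go(x,y,z,head=None):
    "tool-frame shift (m) and turn to a vertical-down pose; head = heading of tool y, degrees"
    o=sensors.get_obs(); q=R.from_quat(o["tcp_rot"]); d=q.inv().apply(np.array([x,y,z])-o["eef_pos"])/1000
    h=np.degrees(np.arctan2(*q.as_matrix()[[1,0],1])) if head is None else head
    h=np.radians(h); Y=[np.cos(h),np.sin(h),0]; Z=[0,0,-1.]; T=R.from_matrix(np.array([np.cross(Y,Z),Y,Z]).T)
    print(d.round(4),(q.inv()*T).as_rotvec().round(4),"t",o["time"],"pos",o["eef_pos"].round(1),"j6",o["joint_positions"][5].round(2))
E
python3 - <<'E'
from h import *
i=vision.camera_info("top")
for n,uv,z in(("cap",(230.3,179.3),194),("dish",(350.7,214.8),24),("ring",(231.5,182.5),133)): print(n,ray(i,uv,z).round())
go(422,-348,280,-11.4)
E
```

```text
cap [505.  72. 194.]
dish [ 441. -254.   24.]
ring [507.  73. 133.]
[-0.5275 -0.7943 -0.0806] [-1.7000e-03  1.2000e-03  1.3479e+00] t 0.1 pos [265.8 592.5 197.9] j6 -0.08
```

Request:
{"op": "play_rows", "data": {
  "targets": [
    [0,0,-0.04,0,0,0,0.2],
    [0,0,-0.08,0,0,0,0.4],
    [-0.527,-0.794,-0.08,0,0,1.35,0.4],
    [-0.527,-0.794,-0.08,0,0,1.35,0.4],
    [-0.527,-0.794,-0.08,0,0,1.35,0.4],
    [-0.527,-0.794,-0.08,0,0,1.35,0.4],
    [-0.527,-0.794,-0.08,0,0,1.35,0.4],
    [-0.527,-0.794,-0.08,0,0,1.35,0.4],
    [-0.527,-0.794,-0.08,0,0,1.35,0.4],
    [-0.527,-0.794,-0.08,0,0,1.35,0.4],
    [-0.527,-0.794,-0.08,0,0,1.35,0.4],
    [-0.527,-0.794,-0.08,0,0,1.35,0.4]
  ]
}}

```text
time: 1.1
eef_pos: [333.7, 180.2, 278.7]
tcp_rot: [0.744, 0.669, -0.0, 0.0]
force: [0.2, -0.5, 0.2]
opening: 0.597
gripper_force: 0.0
```

```bash
python3 -c "
from h import *
go(422,-348,280,-11.4)"
```

```text
[-0.5158  0.1437 -0.0012] [0.0001 0.0001 0.0929] t 1.1 pos [333.7 180.2 278.7] j6 0.46
```

Request:
{"op": "play_rows", "data": {
  "targets": [
    [-0.515,0.144,0,0,0,0.09,0.4],
    [-0.515,0.144,0,0,0,0.09,0.4],
    [-0.515,0.144,0,0,0,0.09,0.4],
    [-0.515,0.144,0,0,0,0.09,0.4],
    [-0.515,0.144,0,0,0,0.09,0.4],
    [-0.515,0.144,0,0,0,0.09,0.4],
    [-0.515,0.144,0,0,0,0.09,0.4],
    [-0.515,0.144,0,0,0,0.09,0.4],
    [-0.515,0.144,0,0,0,0.09,0.4],
    [-0.515,0.144,0,0,0,0.09,0.4],
    [-0.515,0.144,0,0,0,0.09,0.4],
    [-0.515,0.144,0,0,0,0.09,0.4]
  ]
}}

```text
time: 2.1
eef_pos: [419.2, -312.8, 278.5]
tcp_rot: [0.772, 0.636, 0.0, -0.0]
force: [0.9, 0.6, 1.1]
opening: 0.595
gripper_force: 0.0
```

```bash
python3 -c "
from h import *
go(422,-348,280,-11.4)"
```

```text
[-0.034   0.0095 -0.0015] [-0.0005 -0.0005  0.007 ] t 2.1 pos [ 419.2 -312.8  278.5] j6 -0.55
```

Request:
{"op": "play_rows", "data": {
  "targets": [
    [-0.035,0.009,0,0,0,0,0.4],
    [-0.037,0.009,0.03,0,0,0,0.4],
    [-0.037,0.009,0.07,0,0,0,0.4],
    [-0.037,0.009,0.11,0,0,0,0.4],
    [-0.037,0.009,0.15,0,0,0,0.4],
    [-0.037,0.009,0.18,0,0,0,0.4],
    [-0.037,0.009,0.18,0,0,0,0.4]
  ]
}}

```text
time: 2.68
eef_pos: [416.9, -344.3, 90.4]
tcp_rot: [0.771, 0.636, -0.001, -0.008]
force: [-0.6, 1.3, -2.4]
opening: 0.6
gripper_force: 0.0
```

```bash
python3 -c "
from h import *
go(422,-348,10,-11.4)
a=vision.camera('scene'); b=vision.camera('top')
cv2.imwrite('pics/s1.png',cv2.resize(np.hstack([a[100:384,150:480],b[100:384,180:430]])[:,:,::-1],None,fx=1.35,fy=1.35))"
```

```text
[-0.0033  0.0067  0.0803] [-0.0128 -0.0086  0.0078] t 2.6833 pos [ 416.9 -344.3   90.4] j6 -0.6
```

View pics/s1.png

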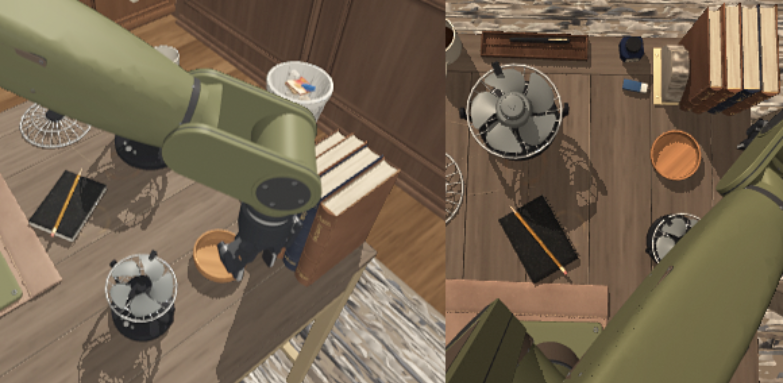

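The gripper stands over the desk to the right of the dish, near (680,155) in the right half. It's clear of the books and the small fan, so I'll descend.

Request:
{"op": "play_rows", "data": {
  "targets": [
    [-0.003,0.006,0.03,-0.012,-0.008,0.008,0.4],
    [-0.003,0.006,0.06,-0.012,-0.008,0.008,0.4],
    [-0.003,0.006,0.078,-0.012,-0.008,0.008,0.4],
    [-0.003,0.006,0.078,-0.012,-0.008,0.008,0.4],
    [-0.003,0.006,0.078,-0.012,-0.008,0.008,0.4]
  ]
}}

```text
time: 3.2
eef_pos: [427.9, -353.9, 23.3]
tcp_rot: [0.774, 0.633, 0.001, 0.008]
force: [0.6, -0.2, 0.3]
opening: 0.595
gripper_force: 0.0
```

```bash
python3 -c "
from h import *
go(422,-348,10,-11.4);go(422+43,-348+213,10,-11.4)"
```

```text
[ 0.0047 -0.0072  0.0132] [0.0142 0.0094 0.0001] t 3.2 pos [ 427.9 -353.9   23.3] j6 -0.59
[ 0.222  -0.0071  0.0111] [0.0142 0.0094 0.0001] t 3.2 pos [ 427.9 -353.9   23.3] j6 -0.59
```

Request:
{"op": "play_rows", "data": {
  "targets": [
    [0.005,-0.007,0.007,0.014,0.009,0,0.4],
    [0.01,-0.007,0.012,0.014,0.009,0,0.4],
    [0.02,-0.007,0.012,0.014,0.009,0,0.4],
    [0.032,-0.007,0.012,0.014,0.009,0,0.4],
    [0.044,-0.007,0.012,0.014,0.009,0,0.4],
    [0.056,-0.007,0.012,0.014,0.009,0,0.4],
    [0.068,-0.007,0.012,0.014,0.009,0,0.4],
    [0.08,-0.007,0.012,0.014,0.009,0,0.4],
    [0.092,-0.007,0.012,0.014,0.009,0,0.4],
    [0.1,-0.007,0.012,0.014,0.009,0,0.4],
    [0.1,-0.007,0.012,0.014,0.009,0,0.4],
    [0.1,-0.007,0.012,0.014,0.009,0,0.4]
  ]
}}

```text
time: 4.2
eef_pos: [440.0, -253.1, 8.3]
tcp_rot: [0.773, 0.634, -0.0, -0.001]
force: [0.8, -0.2, 0.5]
opening: 0.603
gripper_force: 0.0
```

```bash
python3 -c "
from h import *
go(468,-123,10,-11.4)
b=vision.camera('top')
cv2.imwrite('pics/s2.png',cv2.resize(b[120:320,180:430,::-1],None,fx=3,fy=3))"
```

```text
[ 0.1331  0.0019 -0.0016] [-0.0019 -0.0007  0.0011] t 4.2 pos [ 440.  -253.1    8.3] j6 -0.43
```

View pics/s2.png

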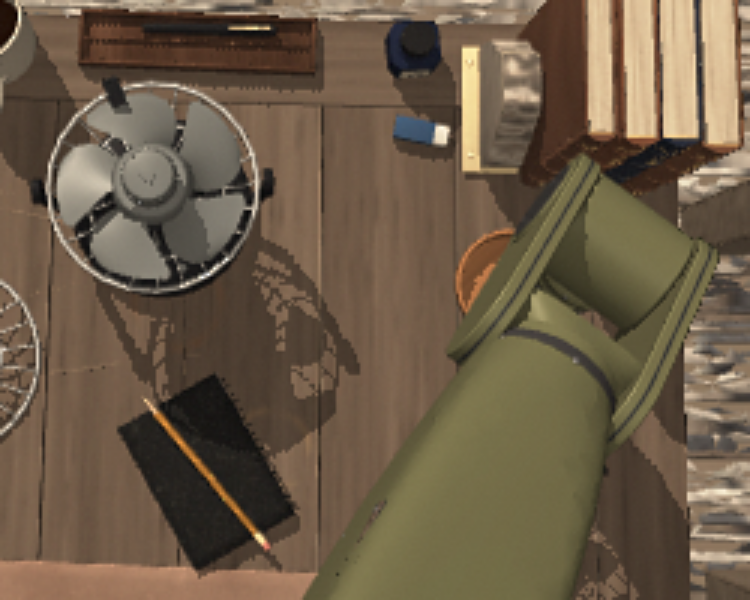

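The dish hasn't moved: its left edge is still at about (332,213), although the TCP now reads above the dish centre. I'll check where the fingers really are.

```bash
python3 -c "
from h import *
o=sensors.get_obs();print(o['eef_pos'],o['force'],o['joint_vel'].round(3))
i=vision.camera_info('wrist');w=vision.camera('wrist');a=vision.camera('scene');print(i['rvec'],i['tvec'])
cv2.imwrite('pics/s3.png',np.hstack([w,cv2.resize(a[200:340,230:370],(384,384))])[:,:,::-1][:,:896][:, :800])"
```

```text
[ 439.97814759 -253.59416       8.37248852] [ 0.17206077 -0.35618191  0.27316221] [-0.012  0.005 -0.007  0.    -0.001 -0.001]
[-2.83911728  0.28153015  0.04544576] [-480.12974239 -138.90828177  152.35761029]
```

View pics/s3.png

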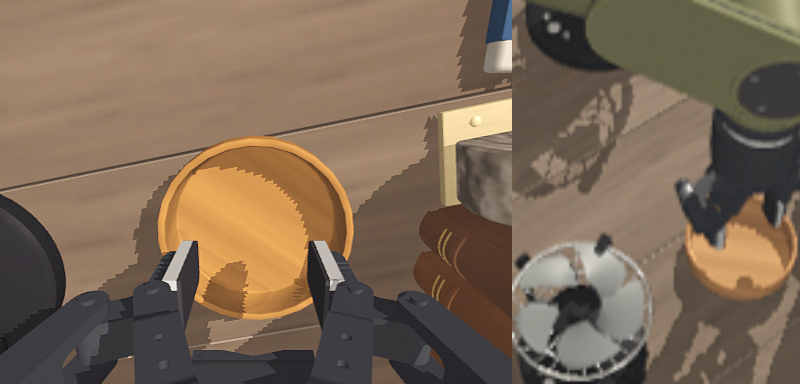

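```bash
python3 -c "
from h import *
i=vision.camera_info('wrist');o=sensors.get_obs();p=o['eef_pos'];q=R.from_quat(o['tcp_rot'])
for k in((0,0,0),(0,25,0),(0,-25,0),(0,25,-10),(0,-25,-10),(0,25,-20)): print(k,proj(i,p+q.apply(k)))
for z in(0,24):print(z,proj(i,[441,-254,z]),proj(i,[440,-306,z]),proj(i,[441,-202,z]))
for uv in((256,140),(256,317),(160,222),(352,222)): print(ray(i,uv,24))
j=vision.camera_info('scene');print(proj(j,p+q.apply((0,25,0))),proj(j,p+q.apply((0,-25,0))))
"
```

```text
(0, 0, 0) [[254.77212271 227.54836292]]
(0, 25, 0) [[297.99769538 227.58654319]]
(0, -25, 0) [[211.55902608 227.51019367]]
(0, 25, -10) [[300.38361103 234.57426729]]
(0, -25, -10) [[209.33635219 234.49172339]]
(0, 25, -20) [[303.03831316 242.34919682]]
0 [[256.53947591 221.83569489]] [[270.64961137 295.70605245]] [[238.42221607 136.51382626]]
24 [[256.89508507 238.33924779]] [[272.69629968 319.93099924]] [[236.2009948  142.23193406]]
[ 450.68360743 -202.84451646   24.        ]
[ 430.93851487 -302.16772513   24.        ]
[ 392.94868894 -234.86934876   24.        ]
[ 491.65544948 -254.65599887   24.        ]
[[321.3263847  287.28988806]] [[304.29943754 294.43958909]]
```

The fingertips at (190,242) and (320,242) sit well behind the projected TCP at (255,228). So with the gripper part open, the tips are still above the 24 mm rim and passed over the dish without touching it. I'll raise, back off, close further, and feel for the desk.

Request:
{"op": "play_rows", "data": {
  "targets": [
    [0,0,-0.03,0,0,0,0.4],
    [-0.035,0,-0.03,0,0,0,0.6],
    [-0.07,0,-0.03,0,0,0,0.6],
    [-0.1,0,-0.03,0,0,0,0.6],
    [-0.1,0,-0.03,0,0,0,0.6],
    [-0.1,0,-0.02,0,0,0,0.6],
    [-0.1,0,-0.01,0,0,0,0.6],
    [-0.1,0,-0.002,0,0,0,0.6],
    [-0.1,0,-0.002,0,0,0,0.6],
    [-0.1,0,-0.002,0,0,0,0.6]
  ]
}}

```text
time: 5.18
eef_pos: [419.3, -349.8, 8.5]
tcp_rot: [0.773, 0.634, -0.0, -0.003]
force: [0.6, -0.2, 1.0]
opening: 0.401
gripper_force: 0.0
```

```bash
python3 -c "
from h import *
go(422,-348,10,-11.4)
i=vision.camera_info('wrist');w=vision.camera('wrist');o=sensors.get_obs();p=o['eef_pos'];q=R.from_quat(o['tcp_rot'])
print(p,o['opening'],o['force'])
for k in((0,0,0),(11,17,0),(11,17,-10),(11,17,-20),(11,17,-30)): print(k,proj(i,p+q.apply(k)).round())
cv2.imwrite('pics/s4.png',w[:,:,::-1])"
```

```text
[ 0.0023  0.0023 -0.0015] [-0.0046 -0.0029  0.0011] t 5.1833 pos [ 419.3 -349.8    8.5] j6 -0.6
[ 419.89657162 -350.46632851    9.34960374] 0.4029586939906796 [0.08351006 0.38740808 0.91999659]
(0, 0, 0) [[256. 229.]]
(11, 17, 0) [[286. 211.]]
(11, 17, -10) [[288. 217.]]
(11, 17, -20) [[290. 224.]]
(11, 17, -30) [[292. 232.]]
```

View pics/s4.png

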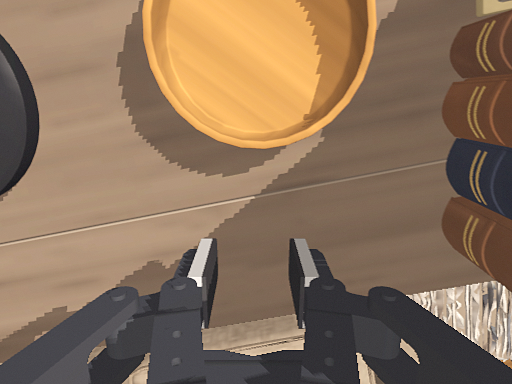

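Request:
{"op": "play_rows", "data": {
  "targets": [
    [0.002,0.002,0.003,-0.004,-0.003,0,0.6],
    [0.002,0.002,0.006,-0.004,-0.003,0,0.6],
    [0.002,0.002,0.006,-0.004,-0.003,0,0.6]
  ]
}}

```text
time: 5.48
eef_pos: [422.4, -349.5, 3.8]
tcp_rot: [0.774, 0.634, -0.0, 0.001]
force: [-0.1, 0.3, -0.3]
opening: 0.4
gripper_force: 0.0
```

Request:
{"op": "play_rows", "data": {
  "targets": [
    [0,0,0.003,0,0,0,0.6],
    [0,0,0.004,0,0,0,0.6],
    [0,0,0.004,0,0,0,0.6]
  ]
}}

```text
time: 5.73
eef_pos: [422.2, -349.9, -0.2]
tcp_rot: [0.774, 0.633, -0.0, 0.001]
force: [0.3, 0.8, -0.2]
opening: 0.401
gripper_force: 0.0
```

Request:
{"op": "play_rows", "data": {
  "targets": [
    [0,0,0.002,0,0,0,0.6],
    [0,0,0.004,0,0,0,0.6],
    [0,0,0.004,0,0,0,0.6]
  ]
}}

```text
time: 5.98
eef_pos: [422.1, -349.8, -4.3]
tcp_rot: [0.774, 0.633, -0.0, 0.001]
force: [-0.3, -0.6, 0.6]
opening: 0.402
gripper_force: 0.0
```

Request:
{"op": "play_rows", "data": {
  "targets": [
    [0,0,0.002,0,0,0,0.6],
    [0,0,0.004,0,0,0,0.6],
    [0,0,0.004,0,0,0,0.6]
  ]
}}

```text
time: 6.23
eef_pos: [422.1, -349.8, -8.4]
tcp_rot: [0.774, 0.633, -0.0, 0.001]
force: [0.3, 0.5, -0.5]
opening: 0.399
gripper_force: 0.0
```

Request:
{"op": "play_rows", "data": {
  "targets": [
    [0,0,0.002,0,0,0,0.6],
    [0,0,0.004,0,0,0,0.6],
    [0,0,0.004,0,0,0,0.6]
  ]
}}

```text
time: 6.48
eef_pos: [422.1, -349.8, -12.4]
tcp_rot: [0.774, 0.633, -0.0, 0.001]
force: [0.3, 0.4, -0.8]
opening: 0.398
gripper_force: 0.0
```

Request:
{"op": "play_rows", "data": {
  "targets": [
    [0,0,0.002,0,0,0,0.6],
    [0,0,0.004,0,0,0,0.6],
    [0,0,0.004,0,0,0,0.6]
  ]
}}

```text
time: 6.73
eef_pos: [422.2, -349.8, -16.4]
tcp_rot: [0.774, 0.633, -0.0, 0.001]
force: [-1.1, 0.7, 0.6]
opening: 0.404
gripper_force: 0.0
```

```bash
python3 -c "
from h import *
o=sensors.get_obs();print(o)
from scipy.ndimage import zoom
w=vision.camera('wrist');a=vision.camera('scene')
cv2.imwrite('pics/s5.png',np.hstack([w[100:384],cv2.resize(a[200:300,260:360],(284,284))])[:,:,::-1])"
```

```text
{'time': 6.7333, 'joint_positions': array([-7.89551554e-01,  1.37497728e-01,  2.03083455e+00, -5.87023089e-04,
        9.71274666e-01, -5.90232928e-01]), 'joint_vel': array([ 9.13309482e-04, -3.11730729e-03, -1.43449508e-03,  4.67930101e-05,
        5.29653502e-03,  1.99695502e-03]), 'joint_efforts': array([-1.41518412e-02, -3.64929271e+01, -3.02663147e+01, -9.02008960e-04,
       -6.46589231e-02, -6.73268374e-06]), 'eef_pos': array([ 422.16458727, -349.77918797,  -16.35660002]), 'tcp_rot': array([ 7.73846249e-01,  6.33372670e-01, -1.46704510e-04,  1.01145484e-03]), 'force': array([-1.06228879,  0.74185992,  0.64310002]), 'wrist_torque': array([ 0.02957677, -0.00904751, -0.02134329]), 'gripper_force': 0.0, 'opening': 0.4038753826291773}
```

View pics/s5.png

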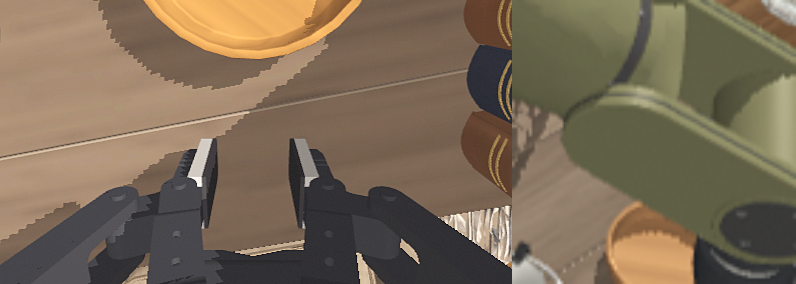

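Request:
{"op": "play_rows", "data": {
  "targets": [
    [0,0,0.002,0,0,0,0.6],
    [0,0,0.004,0,0,0,0.6],
    [0,0,0.004,0,0,0,0.6]
  ]
}}

```text
time: 7.08
eef_pos: [422.2, -349.8, -20.3]
tcp_rot: [0.774, 0.633, -0.0, 0.001]
force: [0.1, 0.8, 0.0]
opening: 0.399
gripper_force: 0.0
```

Request:
{"op": "play_rows", "data": {
  "targets": [
    [0,0,0.002,0,0,0,0.6],
    [0,0,0.004,0,0,0,0.6],
    [0,0,0.004,0,0,0,0.6]
  ]
}}

```text
time: 7.33
eef_pos: [422.1, -349.8, -24.4]
tcp_rot: [0.774, 0.633, -0.0, 0.001]
force: [0.3, 0.3, -0.3]
opening: 0.397
gripper_force: 0.0
```

Request:
{"op": "play_rows", "data": {
  "targets": [
    [0,0,0.002,0,0,0,0.6],
    [0,0,0.004,0,0,0,0.6],
    [0,0,0.004,0,0,0,0.6]
  ]
}}

```text
time: 7.58
eef_pos: [422.2, -349.8, -28.4]
tcp_rot: [0.774, 0.633, -0.0, 0.001]
force: [-0.1, -0.1, -0.5]
opening: 0.404
gripper_force: 0.0
```

Request:
{"op": "play_rows", "data": {
  "targets": [
    [0,0,0.002,0,0,0,0.6],
    [0,0,0.003,0,0,0,0.6],
    [0,0,0.003,0,0,0,0.6]
  ]
}}

```text
time: 7.83
eef_pos: [422.3, -349.9, -31.2]
tcp_rot: [0.774, 0.633, -0.0, 0.001]
force: [0.2, 0.5, 0.0]
opening: 0.404
gripper_force: 0.0
```

Request:
{"op": "play_rows", "data": {
  "targets": [
    [0,0,0.002,0,0,0,0.6],
    [0,0,0.003,0,0,0,0.6],
    [0,0,0.003,0,0,0,0.6]
  ]
}}

```text
time: 8.08
eef_pos: [422.7, -350.3, -33.0]
tcp_rot: [0.774, 0.633, -0.0, 0.001]
force: [-2.2, 1.6, 5.0]
opening: 0.399
gripper_force: 2.9
```

Request:
{"op": "play_rows", "data": {
  "targets": [
    [0,0,0.002,0,0,0,0.6],
    [0,0,0.003,0,0,0,0.6],
    [0,0,0.003,0,0,0,0.6]
  ]
}}

```text
time: 8.33
eef_pos: [422.7, -350.3, -33.1]
tcp_rot: [0.774, 0.633, -0.0, 0.0]
force: [-9.5, 8.2, 25.8]
opening: 0.398
gripper_force: 12.9
```

The desk contact comes at a reported z of −33. So the tips sit about 33 mm behind the reported TCP at this opening, and I'll use that offset from here on. I'll raise the tips to about 8 mm and push.

Request:
{"op": "play_rows", "data": {
  "targets": [
    [0,0,-0.012,0,0,0,0.6],
    [0.015,0,-0.012,0,0,0,0.6],
    [0.03,0,-0.012,0,0,0,0.6],
    [0.042,0,-0.012,0,0,0,0.6],
    [0.054,0,-0.012,0,0,0,0.6],
    [0.066,0,-0.012,0,0,0,0.6],
    [0.078,0,-0.012,0,0,0,0.6],
    [0.09,0,-0.012,0,0,0,0.6],
    [0.102,0,-0.012,0,0,0,0.6],
    [0.112,0,-0.012,0,0,0,0.6],
    [0.12,0,-0.012,0,0,0,0.6],
    [0.12,0,-0.012,0,0,0,0.6]
  ]
}}

```text
time: 9.33
eef_pos: [446.2, -230.7, -25.4]
tcp_rot: [0.773, 0.634, -0.0, 0.001]
force: [-0.4, -0.1, 0.6]
opening: 0.404
gripper_force: 0.0
```

```bash
python3 -c "
from h import *
go(466,-127,-25,-11.4)
i=vision.camera_info('wrist');w=vision.camera('wrist')
hsv=cv2.cvtColor(w,cv2.COLOR_RGB2HSV);m=cv2.inRange(hsv,(8,110,90),(22,255,255))
n,l,s,c=cv2.connectedComponentsWithStats(m);k=1+np.argmax(s[1:,4]);print(s[k],c[k]); x,y,ww,h=s[k][:4]
for uv in((x,c[k][1]),(x+ww,c[k][1]),(c[k][0],y),(c[k][0],y+h)):print(ray(i,uv,24).round(1))
cv2.imwrite('pics/s6.png',w[:,:,::-1])"
```

```text
[ 0.1056 -0.0009 -0.0005] [0.0013 0.0011 0.0014] t 9.3333 pos [ 446.2 -230.7  -25.4] j6 -0.39
[  121     0   275   255 57595] [258.17699453 119.84219116]
[ 408.9 -157.8   24. ]
[ 510.7 -178.1   24. ]
[ 467.3 -128.5   24. ]
[ 448.9 -223.3   24. ]
```

View pics/s6.png

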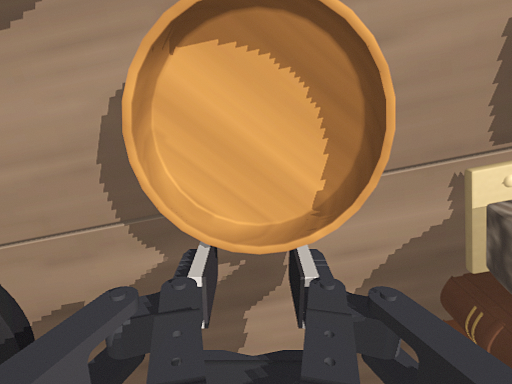

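The dish is in contact and centred between the fingers, with its centre near column 258. I'll push on about 100 mm.

Request:
{"op": "play_rows", "data": {
  "targets": [
    [0.012,0,0,0,0,0,0.6],
    [0.024,0,0,0,0,0,0.6],
    [0.036,0,0,0,0,0,0.6],
    [0.048,0,0,0,0,0,0.6],
    [0.06,0,0,0,0,0,0.6],
    [0.072,0,0,0,0,0,0.6],
    [0.082,0,0,0,0,0,0.6],
    [0.09,0,0,0,0,0,0.6],
    [0.096,0,0,0,0,0,0.6],
    [0.1,0,0,0,0,0,0.6],
    [0.1,0,0,0,0,0,0.6]
  ]
}}

```text
time: 10.3
eef_pos: [465.9, -133.4, -25.5]
tcp_rot: [0.774, 0.634, 0.0, 0.001]
force: [0.2, -0.5, -0.1]
opening: 0.399
gripper_force: 0.0
```

Request:
{"op": "play_rows", "data": {
  "targets": [
    [0.002,0,0,0,0,0,0.6],
    [0.004,0,0,0,0,0,0.6],
    [0.004,0,0,0,0,0,0.6]
  ]
}}

```text
time: 10.55
eef_pos: [466.4, -130.2, -25.6]
tcp_rot: [0.774, 0.633, -0.0, 0.001]
force: [0.8, -1.0, 0.1]
opening: 0.398
gripper_force: 0.2
```

Request:
{"op": "play_rows", "data": {
  "targets": [
    [0.002,0,0,0,0,0,0.6],
    [0.003,0,0,0,0,0,0.6],
    [0.003,0,0,0,0,0,0.6]
  ]
}}

```text
time: 10.8
eef_pos: [467.0, -127.3, -25.6]
tcp_rot: [0.774, 0.633, -0.0, 0.001]
force: [-0.5, -0.8, 0.9]
opening: 0.406
gripper_force: 0.3
```

Request:
{"op": "play_rows", "data": {
  "targets": [
    [0.002,0,0,0,0,0,0.6],
    [0.003,0,0,0,0,0,0.6],
    [0.003,0,0,0,0,0,0.6]
  ]
}}

```text
time: 11.05
eef_pos: [467.7, -124.3, -25.5]
tcp_rot: [0.774, 0.633, -0.0, 0.001]
force: [-0.6, 0.1, 0.4]
opening: 0.398
gripper_force: 0.1
```

Request:
{"op": "play_rows", "data": {
  "targets": [
    [0.002,0,0,0,0,0,0.6],
    [0.002,0,0,0,0,0,0.6],
    [0.002,0,0,0,0,0,0.6]
  ]
}}

```text
time: 11.3
eef_pos: [468.3, -122.4, -25.3]
tcp_rot: [0.774, 0.633, -0.0, 0.001]
force: [0.2, -0.7, -0.4]
opening: 0.399
gripper_force: 0.0
```

Request:
{"op": "play_rows", "data": {
  "targets": [
    [0.002,0,0,0,0,0,0.6],
    [0.002,0,0,0,0,0,0.6],
    [0.002,0,0,0,0,0,0.6]
  ]
}}

```text
time: 11.55
eef_pos: [468.8, -120.5, -25.3]
tcp_rot: [0.774, 0.633, -0.0, 0.001]
force: [0.3, -0.6, 0.4]
opening: 0.399
gripper_force: 0.0
```

Request:
{"op": "play_rows", "data": {
  "targets": [
    [0.002,0,0,0,0,0,0.6],
    [0.002,0,0,0,0,0,0.6],
    [0.002,0,0,0,0,0,0.6]
  ]
}}

```text
time: 11.8
eef_pos: [469.2, -118.6, -25.3]
tcp_rot: [0.774, 0.633, -0.0, 0.001]
force: [1.2, -1.4, -0.2]
opening: 0.401
gripper_force: 0.1
```

Request:
{"op": "play_rows", "data": {
  "targets": [
    [0.002,0,0,0,0,0,0.6],
    [0.002,0,0,0,0,0,0.6],
    [0.002,0,0,0,0,0,0.6]
  ]
}}

```text
time: 12.05
eef_pos: [469.5, -116.7, -25.3]
tcp_rot: [0.774, 0.633, -0.0, 0.001]
force: [-0.4, -0.0, -0.8]
opening: 0.399
gripper_force: 0.2
```

Request:
{"op": "play_rows", "data": {
  "targets": [
    [0.002,0,0,0,0,0,0.6],
    [0.002,0,0,0,0,0,0.6],
    [0.002,0,0,0,0,0,0.6]
  ]
}}

```text
time: 12.3
eef_pos: [469.9, -115.6, -25.2]
tcp_rot: [0.774, 0.634, -0.001, 0.002]
force: [-0.5, -5.4, 0.2]
opening: 0.404
gripper_force: 2.5
```

```bash
python3 -c "
from h import *
i=vision.camera_info('wrist');w=vision.camera('wrist');t=vision.camera('top')
hsv=cv2.cvtColor(w,cv2.COLOR_RGB2HSV);m=cv2.inRange(hsv,(8,110,60),(22,255,255))
n,l,s,c=cv2.connectedComponentsWithStats(m);k=1+np.argmax(s[1:,4]);print(s[k],c[k])
cv2.imwrite('pics/s7.png',np.hstack([w,cv2.resize(t[150:270,200:290],(288,384),interpolation=cv2.INTER_CUBIC)])[:,:,::-1])"
```

```text
[  121     0   274   257 57737] [257.59343229 121.49316729]
```

View pics/s7.png

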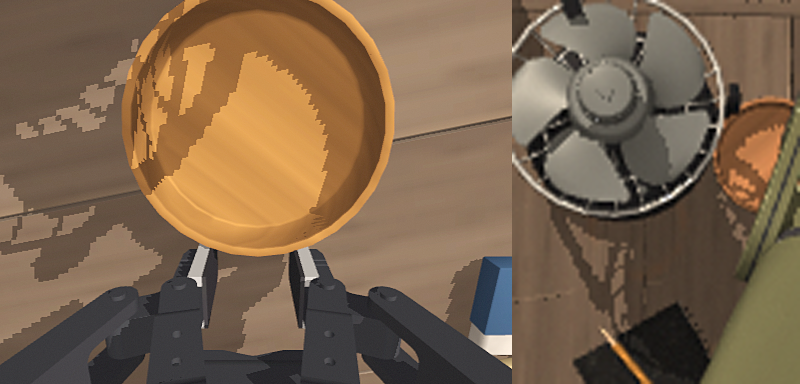

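There's contact at 5.4 N, and the picture shows the dish's rim under the yoke edge at the foot, so the dish is home. I'll back off, raise, and move over the cap.

Request:
{"op": "play_rows", "data": {
  "targets": [
    [-0.012,0,0,0,0,0,0.6],
    [-0.03,0,0,0,0,0,0.6],
    [-0.05,0,-0.02,0,0,0,0.6],
    [-0.05,0,-0.06,0,0,0,0.4],
    [-0.05,0,-0.1,0,0,0,0.2],
    [-0.05,0,-0.14,0,0,0,0],
    [-0.05,0,-0.18,0,0,0,0],
    [-0.05,0,-0.22,0,0,0,0],
    [-0.05,0,-0.25,0,0,0,0],
    [-0.05,0,-0.25,0,0,0,0],
    [-0.05,0,-0.25,0,0,0,0]
  ]
}}

```text
time: 13.32
eef_pos: [460.8, -163.9, 227.5]
tcp_rot: [0.774, 0.633, 0.001, 0.004]
force: [0.7, -0.3, -1.6]
opening: 0.997
gripper_force: 0.0
```

```bash
python3 -c "
from h import *
go(506,72,220,8)"
```

```text
[ 0.2402 -0.0024  0.0069] [ 0.0067  0.0037 -0.3388] t 13.3167 pos [ 460.8 -163.9  227.5] j6 -0.25
```

Request:
{"op": "play_rows", "data": {
  "targets": [
    [0.04,-0.002,0,0,0,-0.06,0],
    [0.08,-0.002,0,0,0,-0.12,0],
    [0.12,-0.002,0,0,0,-0.18,0],
    [0.16,-0.002,0,0,0,-0.24,0],
    [0.2,-0.002,0,0,0,-0.3,0],
    [0.24,-0.002,0,0,0,-0.34,0],
    [0.24,-0.002,0,0,0,-0.34,0],
    [0.24,-0.002,0,0,0,-0.34,0],
    [0.24,-0.002,0,0,0,-0.34,0]
  ]
}}

```text
time: 14.07
eef_pos: [504.0, 72.3, 222.2]
tcp_rot: [0.655, 0.755, -0.002, 0.0]
force: [1.2, 0.6, -0.0]
opening: 1.003
gripper_force: 0.0
```

```bash
python3 -c "
from h import *
go(506,72,220,8)
i=vision.camera_info('wrist');w=vision.camera('wrist');a=vision.camera('scene');o=sensors.get_obs();p=o['eef_pos'];q=R.from_quat(o['tcp_rot'])
print(i['rvec'],i['tvec'],proj(i,[p,p+[0,0,30],[506,72,194]]).round())
cv2.imwrite('pics/s8.png',np.hstack([w,cv2.resize(a[120:260,200:305],(288,384))])[:,:,::-1])"
```

```text
[-0.0006  0.0019  0.0022] [-0.0024  0.0023  0.0019] t 14.0667 pos [504.   72.3 222.2] j6 -0.1
[-2.84229682 -0.20271554 -0.02480308] [-507.25111312  -44.71439807  403.90163309] [[255. 230.]
 [256. 255.]
 [258. 213.]]
```

View pics/s8.png

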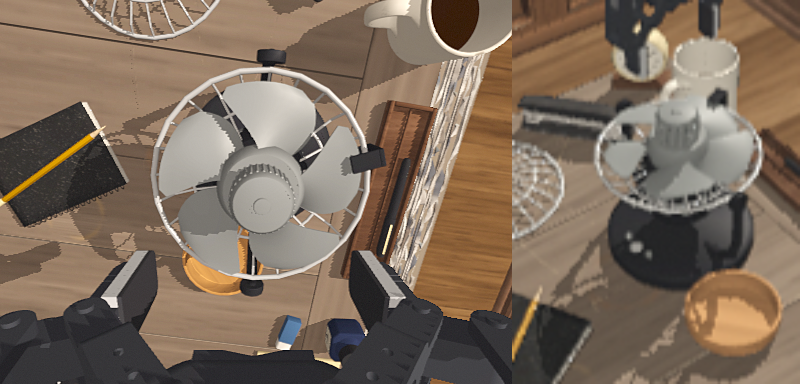

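The cap's top centre is at about (262,204) in the wrist view, the wire ring centre is near (262,172), and the dish is against the foot. I'll refine from these.

```bash
python3 -c "
from h import *
i=vision.camera_info('wrist')
print(ray(i,(262,204),194).round(1),ray(i,(262,172.5),133).round(1))
j=vision.camera_info('scene'); print('dish',ray(j,(200+105*(734-512)/288,120+140*308/384),24).round())
go(*ray(i,(262,204),194)[:2],150,8)"
```

```text
[508.6  77.  194. ] [509.   84.4 133. ]
dish [482. -62.  24.]
[0.0052 0.0048 0.0731] [-0.0007  0.0024 -0.0003] t 14.1667 pos [504.5  71.3 223.1] j6 -0.1
```

Request:
{"op": "play_rows", "data": {
  "targets": [
    [0.003,0.003,0.02,0,0.002,0,0],
    [0.005,0.004,0.045,0,0.002,0,0],
    [0.005,0.004,0.053,0,0.002,0,0],
    [0.005,0.004,0.053,0,0.002,0,0],
    [0.005,0.004,0.053,0,0.002,0,0]
  ]
}}

```text
time: 14.58
eef_pos: [508.2, 76.9, 171.1]
tcp_rot: [0.656, 0.755, -0.0, 0.0]
force: [-0.2, 0.3, -0.0]
opening: 1.001
gripper_force: 0.0
```

```bash
python3 -c "
from h import *
go(508,77,135,8)
i=vision.camera_info('wrist');w=vision.camera('wrist')
for z in(160,194): print(z,proj(i,[508,77,z]).round())
t=[[508+23*np.cos(a),77+23*np.sin(a),186] for a in np.linspace(0,6.28,60)]
b=[[508+29*np.cos(a),77+29*np.sin(a),160] for a in np.linspace(0,6.28,60)]
w=w[:,:,::-1].copy()
for u in np.vstack([proj(i,t)]): cv2.circle(w,tuple(int(v) for v in u),1,(0,0,255),-1)
for u in proj(i,b): cv2.circle(w,tuple(int(v) for v in u),1,(0,255,0),-1)
cv2.imwrite('pics/s9.png',cv2.resize(w[:,80:440],None,fx=1.5,fy=1.5))"
```

```text
[ 0.0002 -0.0002  0.0361] [ 0.0002  0.0005 -0.0002] t 14.5833 pos [508.2  76.9 171.1] j6 -0.09
160 [[255. 221.]]
194 [[255. 245.]]
```

View pics/s9.png

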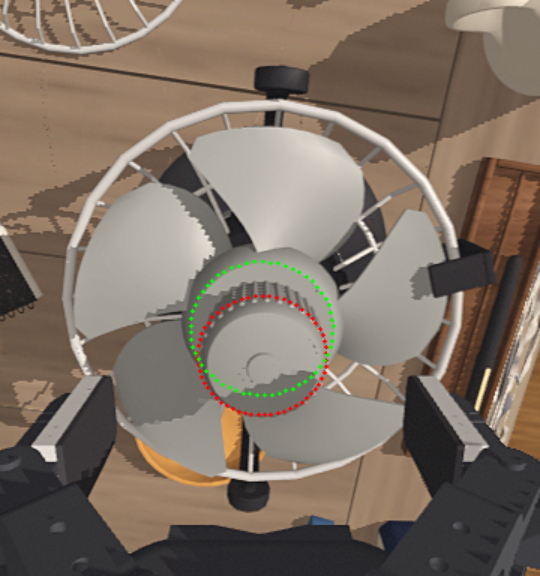

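The overlay fits the cap and hub to 1–2 mm, so I'll descend and grip.

Request:
{"op": "play_rows", "data": {
  "targets": [
    [0,0,0.015,0,0,0,0],
    [0,0,0.03,0,0,0,0],
    [0,0,0.04,0,0,0,0.1],
    [0,0,0.04,0,0,0,0.2],
    [0,0,0.04,0,0,0,0.2]
  ],
  "newtons": 30
}}

```text
time: 15.05
eef_pos: [508.6, 77.7, 131.8]
tcp_rot: [0.656, 0.755, 0.0, 0.001]
force: [0.2, 0.9, 0.6]
opening: 0.801
gripper_force: 0.0
```

Request:
{"op": "play_rows", "data": {
  "targets": [
    [0,0,0,0,0,0,0.4],
    [0,0,0,0,0,0,0.6],
    [0,0,0,0,0,0,0.8],
    [0,0,0,0,0,0,0.8],
    [0,0,0,0,0,0,0.8]
  ],
  "newtons": 30
}}

```text
time: 15.47
eef_pos: [509.5, 77.8, 133.0]
tcp_rot: [0.655, 0.755, 0.001, 0.002]
force: [-0.7, -0.0, 5.7]
opening: 0.53
gripper_force: 31.3
```

```bash
python3 -c "
from h import *
o=sensors.get_obs();print(o['eef_pos'],o['force'],o['wrist_torque'],o['opening'],o['gripper_force'],o['joint_positions'])
cv2.imwrite('pics/s10.png',cv2.resize(np.hstack([vision.camera('wrist')[100:,100:410],cv2.resize(vision.camera('scene')[120:230,210:310],(258,284))])[:,:,::-1],None,fx=1.4,fy=1.4))"
```

```text
[509.46052279  77.83941131 133.01091002] [-0.68215931 -0.04726771  5.67335725] [-0.04483232  0.22448102 -0.06399415] 0.5302489924999381 31.325329346582294 [ 4.77346841e-02 -1.28580776e-01  2.01594744e+00 -5.44291364e-04
  1.25042533e+00 -9.32032082e-02]
```

View pics/s10.png

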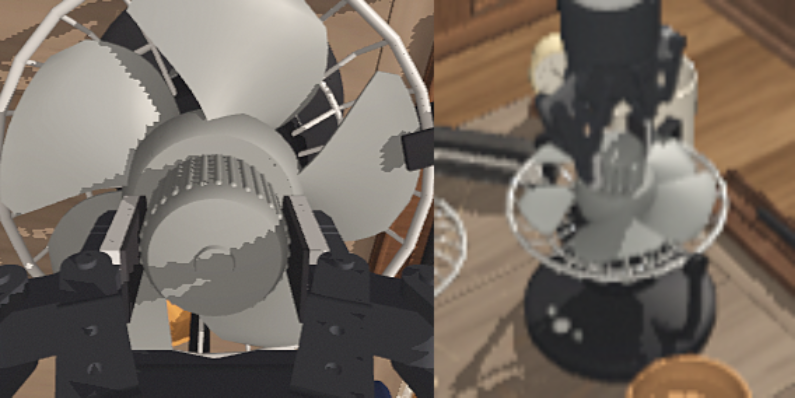

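The cap is gripped between the pads (opening 0.53, about 45 mm, 31 N). That's 13 pictures, past the 10 allowed, so I won't view any more. First I'll try anticlockwise, which is −z of the tool.

Request:
{"op": "play_rows", "data": {
  "targets": [
    [0,0,-0.001,0,0,0,0.8],
    [0,0,-0.001,0,0,-0.06,0.8],
    [0,0,-0.0012,0,0,-0.12,0.8],
    [0,0,-0.0014,0,0,-0.18,0.8],
    [0,0,-0.0014,0,0,-0.18,0.8]
  ]
}}

```text
time: 15.98
eef_pos: [508.5, 78.6, 133.0]
tcp_rot: [0.586, 0.811, 0.001, 0.0]
force: [-1.1, 3.6, 2.5]
opening: 0.53
gripper_force: 32.1
```

```bash
python3 -c "
from h import *
o=sensors.get_obs();print(o['eef_pos'],o['force'],o['wrist_torque'],o['joint_positions'][5],o['opening'],o['joint_efforts'][5])"
```

```text
[508.51369165  78.59335423 133.01989485] [-1.0969434   3.57005776  2.46562531] [ 0.58235398  0.16546426 -0.72300034] -0.2724270740820037 0.5301353022945797 -1.0733205825090408
```

The torque is 0.72 N m, so that's the hard stop. Now clockwise.

Request:
{"op": "play_rows", "data": {
  "targets": [
    [0,0,0,0,0,0.1,0.8],
    [0,0,0,0,0,0.2,0.8],
    [0,0,-0.0003,0,0,0.3,0.8],
    [0,0,-0.0006,0,0,0.4,0.8],
    [0,0,-0.001,0,0,0.5,0.8],
    [0,0,-0.001,0,0,0.5,0.8]
  ]
}}

```text
time: 16.48
eef_pos: [509.0, 78.4, 133.6]
tcp_rot: [0.768, 0.64, 0.001, 0.001]
force: [3.0, 3.4, -1.7]
opening: 0.536
gripper_force: 31.8
```

```bash
python3 -c "
from h import *
o=sensors.get_obs();print(o['eef_pos'],o['force'],o['wrist_torque'],o['joint_positions'][5],o['opening'],o['joint_efforts'][5])"
```

```text
[509.00566904  78.36807737 133.55623357] [ 3.02671069  3.36165403 -1.699658  ] [ 0.47063876 -0.49842099  0.05433   ] 0.22906977800308553 0.5358152204205766 0.7256064936518669
```

It turns freely at 0.05 N m, so the thread is left-handed. I'll carry on.

Request:
{"op": "play_rows", "data": {
  "targets": [
    [0,0,-0.0004,0,0,0.12,0.8],
    [0,0,-0.0008,0,0,0.24,0.8],
    [0,0,-0.0012,0,0,0.36,0.8],
    [0,0,-0.0016,0,0,0.48,0.8],
    [0,0,-0.002,0,0,0.6,0.8],
    [0,0,-0.0024,0,0,0.72,0.8],
    [0,0,-0.0028,0,0,0.84,0.8],
    [0,0,-0.0032,0,0,0.96,0.8],
    [0,0,-0.0036,0,0,1.08,0.8],
    [0,0,-0.004,0,0,1.2,0.8],
    [0,0,-0.0044,0,0,1.3,0.8],
    [0,0,-0.0044,0,0,1.3,0.8]
  ]
}}

```text
time: 17.48
eef_pos: [510.3, 77.4, 138.5]
tcp_rot: [0.999, 0.045, 0.003, 0.001]
force: [5.5, 0.5, -1.4]
opening: 0.535
gripper_force: 31.7
```

```bash
python3 -c "
from h import *
o=sensors.get_obs();print(o['eef_pos'],o['force'],o['wrist_torque'],o['joint_positions'][5],o['opening'],o['joint_efforts'][5])"
```

```text
[510.28585082  77.40637288 138.50672417] [ 5.46271555  0.45686688 -1.35811834] [ 0.02745169 -0.99490986  0.01635723] 1.5278665004936725 0.5347904396327481 0.6559908762574196
```

Request:
{"op": "play_rows", "data": {
  "targets": [
    [0,0,-0.0003,0,0,0.1,0.8],
    [0,0,-0.0006,0,0,0.2,0.8],
    [0,0,-0.001,0,0,0.3,0.8],
    [0,0,-0.0013,0,0,0.4,0.8],
    [0,0,-0.0016,0,0,0.5,0.8],
    [0,0,-0.0016,0,0,0.5,0.8]
  ]
}}

```text
time: 17.98
eef_pos: [510.2, 76.8, 140.1]
tcp_rot: [0.979, -0.203, 0.003, 0.001]
force: [6.3, -2.3, -1.4]
opening: 0.534
gripper_force: 31.8
```

```bash
python3 -c "
from h import *
o=sensors.get_obs();print(o['eef_pos'],o['force'],o['wrist_torque'],o['joint_positions'][5],o['opening'],o['joint_efforts'][5])"
```

```text
[510.2102725   76.78423245 140.12219544] [ 6.27928313 -2.28194119 -1.38120629] [-0.36580374 -0.98237999 -0.05626756] 2.027802826687877 0.5341627756203449 0.6423364765942097
```

Turned free at low torque. Now a slow lift, with a firmer grip.

Request:
{"op": "play_rows", "data": {
  "targets": [
    [0,0,0,0,0,0,0.8],
    [0,0,-0.002,0,0,0,0.8],
    [0,0,-0.006,0,0,0,0.8],
    [0,0,-0.01,0,0,0,0.8],
    [0,0,-0.01,0,0,0,0.8]
  ],
  "newtons": 40
}}

```text
time: 18.4
eef_pos: [509.6, 77.0, 149.8]
tcp_rot: [0.979, -0.202, 0.002, 0.001]
force: [3.6, -1.1, -0.7]
opening: 0.527
gripper_force: 43.1
```

Request:
{"op": "play_rows", "data": {
  "targets": [
    [0,0,-0.008,0,0,0,0.8],
    [0,0,-0.016,0,0,0,0.8],
    [0,0,-0.03,0,0,0,0.8],
    [0,0,-0.045,0,0,0,0.8],
    [0,0,-0.06,0,0,0,0.8],
    [0,0,-0.06,0,0,0,0.8],
    [0,0,-0.06,0,0,0,0.8],
    [0,0,-0.06,0,0,0,0.8]
  ]
}}

```text
time: 19.07
eef_pos: [507.7, 77.8, 208.9]
tcp_rot: [0.979, -0.202, 0.0, 0.0]
force: [0.4, -0.3, -1.1]
opening: 0.527
gripper_force: 43.1
```

```bash
python3 -c "
from h import *
o=sensors.get_obs();print(o['eef_pos'],o['force'],o['gripper_force'],o['opening'])
j=vision.camera_info('top');t=vision.camera('top')
m=cv2.inRange(cv2.cvtColor(t,cv2.COLOR_RGB2HSV),(6,120,120),(16,255,255)); m[:, :255]=0;m[:,300:]=0;m[:170]=0;m[260:]=0
ys,xs=np.nonzero(m);print(len(xs),xs.min(),xs.max(),ys.min(),ys.max())
for uv in((xs.max()+.5,ys.mean()),(xs.mean(),ys.max()+.5),(xs.mean(),ys.min()-.5)):print(ray(j,uv,24).round())
go(484,-58,195)"
```

```text
[507.74623369  77.78846871 208.91035541] [ 0.42365744 -0.32276665 -1.09820865] 43.06924654170871 0.5265771147302077
815 263 299 180 216
[ 480. -111.   24.]
[432. -64.  24.]
[537. -63.  24.]
[0.0323 0.134  0.0135] [ 0.0009  0.0006 -0.    ] t 19.1167 pos [507.5  77.8 208.4] j6 2.03
```

The force on the tool equals the cap's weight, so it's off. The dish is at about (484,−58). I'll carry the cap there at this height.

Request:
{"op": "play_rows", "data": {
  "targets": [
    [0.006,0.025,0,0,0,0,0.8],
    [0.012,0.05,0,0,0,0,0.8],
    [0.018,0.075,0,0,0,0,0.8],
    [0.024,0.1,0,0,0,0,0.8],
    [0.029,0.12,0,0,0,0,0.8],
    [0.032,0.133,0,0,0,0,0.8],
    [0.032,0.135,0,0,0,0,0.8],
    [0.032,0.135,0,0,0,0,0.8],
    [0.032,0.135,0,0,0,0,0.8],
    [0.032,0.135,0,0,0,0,0.8],
    [0.032,0.135,0,0,0,0,0.8],
    [0.032,0.135,0,0,0,0,0.8]
  ]
}}

```text
time: 20.12
eef_pos: [484.2, -58.1, 209.6]
tcp_rot: [0.979, -0.202, 0.001, -0.0]
force: [0.9, 0.5, -0.8]
opening: 0.53
gripper_force: 43.1
```

```bash
python3 -c "
from h import *
o=sensors.get_obs();print(o['eef_pos'],o['force'],o['gripper_force'],o['opening'],o['joint_vel'].round(4))
i=vision.camera_info('wrist');w=vision.camera('wrist')
m=cv2.inRange(cv2.cvtColor(w,cv2.COLOR_RGB2HSV),(6,110,90),(20,255,255))
n,l,s,c=cv2.connectedComponentsWithStats(m);k=1+np.argmax(s[1:,4]);print(s[k],c[k],ray(i,c[k],12).round())
print(proj(i,[[484,-58,24],[484,-110,24],[484,-6,24],[432,-58,24],[536,-58,24]]).round())"
```

```text
[484.22925113 -58.08742544 209.60581327] [ 0.88138255  0.46408937 -0.77202801] 43.08317855000496 0.5303803811691625 [-0.0028 -0.0021 -0.0022 -0.     -0.0023 -0.0017]
[ 207  118   93   92 6669] [252.88888889 163.54490928] [482. -58.  12.]
[[252. 164.]
 [296. 145.]
 [210. 181.]
 [270. 204.]
 [233. 120.]]
```

```bash
python3 -c "
from bench import bot
print(bot.close_job())"
```

```text
the job is handed in; nothing more can be done
None
```

The job is handed in (no verdict came back): the dish rests against the fan's foot, and the cap, which turned out to be left-handed (it unscrews clockwise), is held still over the middle of the dish, about 0.2 m up; I viewed 13 pictures, over the limit of 10.

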